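# Seat a cell in the V test cradle

### The arm

A 6-joint arm with a two-finger parallel gripper is mounted at the origin on the work surface. World frame = base frame: x ahead of the robot, y to its left, z up, the work surface at z = 0. Lengths are in mm, angles in rad, forces in N, time in s.
With the tool pointing down it reaches from about 300 to 775 mm from the base axis. Payload 14.6 kg.
Tool frame: the origin (TCP) lies on the centre line of the jaws, within the pads' length; the fingertips stand manip.tcp_to_tips ahead of it and the grasp point (between the pads) lies 5 mm behind it (manip.tcp_to_tips is the distance from the TCP to the fingertips, in mm); z points along the fingers, y is the direction in which the jaws open and shut (so a half turn about z gives the same grasp; the last joint's range is limited). The gripper opens to 94 mm and grips with 3 to 60 N. Pads are 16 mm wide; open, the fingers measure 119 mm over their backs; the gripper's body (75 mm by 177 mm) begins 78 mm behind the grasp point.
Start: joints at [1.196, 0.3, 1.521, -0, 1.321, -0.067], TCP at [166.627, 524.142, 219.446] pointing down, gripper open.
Joint ranges: [-3.03, 3.03], [-0.79, 2.21], [0.23, 2.52], [-1.04, 4.18], [0, 3.07], [-2.55, 2.55]. Speed limits (rad/s): [2.22, 2.22, 2.57, 3.14, 3.14, 3.14].

### API

Orientations are given as [roll, pitch, yaw] about the fixed x, y, z axes, in that order (R = Rz(yaw) Ry(pitch) Rx(roll)).
In Python, from cell import manip, optics, workorder gives the robot as it stands. The module is installed in compiled form; this text tells all that it offers.
- The arm moves only by the tool jog_arm, never from a script. Its argument "deltas" is text: rows parted by semicolons, each of 5 numbers parted by spaces: the shift along the tool's x, y, z in mm, then the turn about the tool's z in rad, then the finger opening in mm, from 0 to 94. In form: tx ty tz twist grip; .... A call has exactly 10 rows; each row is the pose to reach, as a shift and turn from the pose commanded when the call began, along the tool's axes at that moment; what a row does not reach only later rows make up. A row lasts 1/8 s, in which the tool goes at most 62.5 mm and 10.7 degrees, less where a joint would pass 70% of its speed; a pose out of reach is approached as far as the arm can. A call with a gripper value outside its range is refused whole. The fingers move at their own pace and stop on an object; "squeeze" is the grip in N (left out, the last holds). Time passes only in rows, so rows that repeat a pose let the fingers close, or fill a call up. It gives the time, the measured TCP pose, the force and the opening at its end, in the units of the state.
- manip.read_state(): the state, without advancing time (a new reading comes with each control period).
- optics.camera(name): name is "scene" or "top" or "wrist"; returns (picture, depth): 480x640x3 uint8, red, green, blue; 480x640 float32, mm along the optical axis (not along the pixel's ray), 0 where there is no reading.
- optics.get_calibration(name): a dict with "intrinsics" (3x3 intrinsics, pixels), "R" (3x3) and "t" (3): a world point X has camera coordinates R X + t; the wrist camera has in their place "hand_eye" (4x4, takes a point from camera to tool coordinates, whose origin is the TCP and whose axes are the flange's). Camera axes: x right, y down, z forward; pixel columns grow to the right and rows downward; lengths in mm; the calibration is good to about 2 mm. A picture is of the moment at which its call begins: read the wrist's pose just before it. get_calibration takes no time and is no camera call.
- workorder.sign_off(): hands the job in, once; it reports no verdict.
The state is a dict: "clock": time; "joints": joint angles; "qd": joint speeds; "effort": joint torques, N m; "eef_pos": TCP position; "eef_rot": TCP orientation; "wrist_force": force on the tool from outside, world axes, zero at the start; "moment": the same for the moment, N m; "finger_gap": finger opening in mm.
Only numpy, scipy, OpenCV 4.12 (cv2) and the standard library are available. Lean on these libraries where they do the work, as an engineer would, in place of code of your own. Each camera call takes 0.05 s, during which the arm holds its last target.

### The job

Take the blue cell from the rack and lay it in the V groove of the black test cradle, in front of the copper strap, brass button towards the red stop. Slide it along the groove under the strap until the button meets the stop's sprung contact, press it home with a steady push of 10 N or so for a second (15 N damages the contact; do not drop or force the cell into the cradle), then let go, leaving it lying on both flanks and touching the contact. Leave the green cell and everything else on the bench where they are.

Things in the scene. Friction and masses are not known exactly. Their poses are not given: they have to be found in the camera images.
- cell_center (a point): Centre of the blue-sleeved cylindrical cell to be tested: 32 mm diameter, 70 mm long over all, about 0.15 kg, lying level in the rack at the start. This point is half-way along the 70 mm on the axis. Its x axis runs along the cell towards the brass button end (a white band lies near that end).
- cell_button (a point): Tip of the blue cell's brass button (14 mm diameter, 3 mm high), on the cell's axis, 35 mm from cell_center along +x. The other end of the cell is flat, 35 mm from cell_center along -x.
- stop: Red stop block on the cradle, 46 mm wide, top 15 mm above the axis. Origin on its front face, on the axis of a cell seated in the groove (41 mm above the bench); x along the groove INTO the stop (push along +x), z up. A 20 mm brass contact stands out in front; a screw sets its face anywhere 17 to 43 mm before the origin: not measured, so feel for it. It is sprung: 12 N per mm.
- cradle: Test cradle, fixed: black base 213 x 100 x 10 mm, origin at its underside, x along the groove towards the stop, z up. The aluminium 90-degree V is 30 mm wide (fingers can straddle it), its edges 10 mm below a seated cell's axis; it runs from 94 mm behind the origin (-x) to 82 mm ahead; the stop's origin is 93 mm ahead. Sliding a cell takes 1 to 3 N of the push.
- strap (a point): Top centre of the 12 mm wide copper strap that bridges the groove, 55 to 67 mm before the stop's origin. Its underside is 5 mm above a seated cell, its top 8 mm; outer faces 26 mm either side of the axis, feet to 42 mm. Lay the cell down with its button 68 mm or more (78 suits) before the stop's origin, then slide it under, best pushed from behind with closed fingers.
- rack: Grey cell rack, fixed: plate 180 x 110 x 8 mm, origin at its underside, z up. Two white V saddles, 50 mm long and 30 mm wide, run along its y axis, 45 mm either side of the origin along its x; a cell rests in each with its axis 41 mm above the bench, button towards +y of the rack. Which cell lies in which saddle varies.
- spare_center (a point): Centre of the green-sleeved cell of the same size in the other saddle: leave it alone.
- wrench: Wrench lying on the bench; leave alone.
- driver: Screwdriver lying on the bench; leave alone.
- jar: Small glass jar with steel lid, 60 mm across, 75 mm tall; origin under its centre; leave alone.
- busbar: Copper bus bar 160 x 20 x 4 mm lying on the bench; leave alone.
- eyebolt: Steel lifting eye, about 62 mm tall, standing on the bench; leave alone.
Not all that is in view belongs to the job. There is more than one size of the part that bears cell_center; the job needs the smaller.

How it is judged:
By the outcome, as a careful person would: the job done as asked, in the order asked, and still so for the second after the job is handed in, with the robot touching nothing.
It also fails if it takes over 69 s, if anything falls off the work surface, if the arm or the gripper's body presses on something with over 40 N, if the wrist force passes 120 N, or if a joint passes its speed limit or range.

## Working session

There is one attempt and no reset: what is moved stays moved. The work goes in short steps, Python scripts to look and compute and a tool call to move; the robot and the scene stay as the last step left them, time stands still between calls to the robot, and variables do not carry over. Pictures are saved under pics/ and viewed, and the job is handed in when it is done.

Besides the shell and the picture viewer there is one more tool, called after "Request:" as name(argument=value, ...) on one line, values as JSON. jog_arm: Moves the arm, as the interface text tells. Its arguments: {"type":"object","properties":{"deltas":{"type":"string"},"squeeze":{"type":"number"}},"required":["deltas"]}

```bash
mkdir -p pics; python3 - <<'E'
from cell import manip, optics, workorder
import cv2, numpy as np
print(manip.read_state()); print(manip.tcp_to_tips)
for n in ("scene","top","wrist"):
    p,d=optics.camera(n); cv2.imwrite(f"pics/{n}0.png",p[:,:,::-1]); np.savez(f"pics/{n}0.npz",p=p,d=d)
    print(n,optics.get_calibration(n))
E
```

```text
{'clock': 0.0, 'joints': array([ 1.19635671e+00,  3.00465674e-01,  1.52157999e+00, -1.33786987e-05,
        1.32071151e+00, -6.66117047e-02]), 'qd': array([-0.00084396, -0.00038222,  0.00115135,  0.00121885, -0.00095321,
       -0.00032721]), 'effort': array([-2.02225834e-03, -5.31811953e+01, -3.52723718e+01,  7.06928736e-02,
        2.45281780e-02, -1.18860912e-04]), 'eef_pos': array([166.56473099, 523.90991099, 218.88976321]), 'eef_rot': array([-3.14042985e+00, -6.45837180e-05,  2.83376802e+00]), 'wrist_force': array([ 0.7872913 ,  0.12391195, -0.103266  ]), 'moment': array([-0.01245271, -0.04511883, -0.00693337]), 'finger_gap': 94.30026501631149}
14.0
scene {'intrinsics': array([[572.34865839,   0.        , 321.91029815],
       [  0.        , 572.34865839, 236.70372579],
       [  0.        ,   0.        ,   1.        ]]), 'R': array([[ 0.55200261,  0.83353556,  0.02261845],
       [ 0.52794839, -0.32837662, -0.78322365],
       [-0.64541739,  0.44428288, -0.62132851]]), 't': array([-256.33373047, -234.49359923, 1523.54404195])}
top {'intrinsics': array([[621.74613445,   0.      
[... 162 characters left out ...]
 0.00203336],
       [-0.99760233,  0.00140614, -0.06919265],
       [ 0.06918957, -0.00213577, -0.99760124]]), 't': array([ -32.72630471,  533.11973776, 1376.29487843])}
wrist {'intrinsics': array([[355.52713938,   0.        , 319.82165303],
       [  0.        , 355.52713938, 242.32958063],
       [  0.        ,   0.        ,   1.        ]]), 'hand_eye': array([[ 5.06873904e-04, -9.69743797e-01, -2.44124376e-01,
         7.19087387e+01],
       [ 9.99999769e-01,  3.81207346e-04,  5.62009948e-04,
         3.21640011e-01],
       [-4.51943656e-04, -2.44124605e-01,  9.69743767e-01,
        -1.64446126e+02],
       [ 0.00000000e+00,  0.00000000e+00,  0.00000000e+00,
         1.00000000e+00]])}
```

View pics/top0.png

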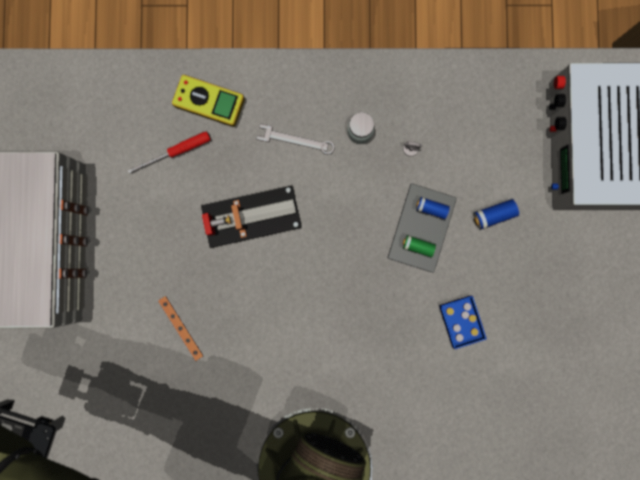

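View pics/scene0.png

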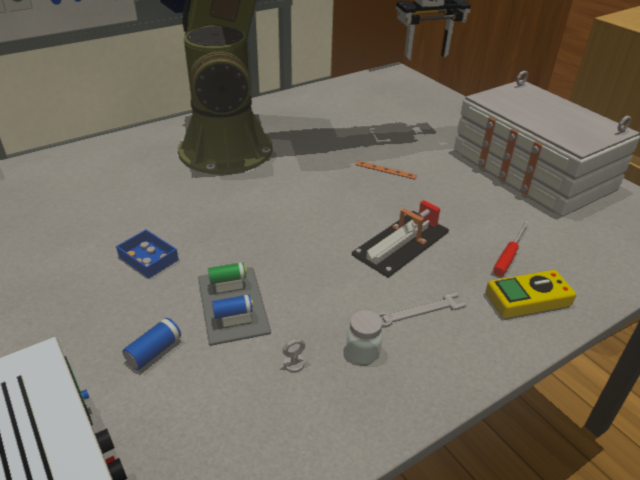

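View pics/wrist0.png

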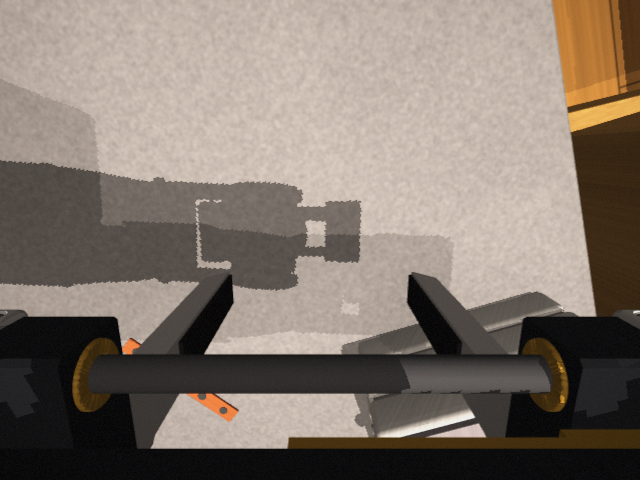

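The top view shows the blue rack cell at about (433,208) with its white band on the left. The green cell is at (419,246), and a larger blue decoy cell lies at (496,213). The cradle is around (250,216), with the red stop at (208,222) and the strap at (239,219).

```bash
cat > h.py <<'E'
import numpy as np, cv2
from scipy.spatial.transform import Rotation as Ro
from cell import manip, optics
def cam(n,st=None):
    c=optics.get_calibration(n); K=c["intrinsics"]
    if n!="wrist":
        R,t=c["R"],c["t"]; return K,R.T,-R.T@t
    T=c["hand_eye"]; Rt=Ro.from_euler("xyz",st["eef_rot"]).as_matrix()
    return K,Rt@T[:3,:3],Rt@T[:3,3]+st["eef_pos"]
def ray(C,uv,z):
    K,R,o=C; uv=np.atleast_2d(uv).astype(float)
    d=np.c_[(uv[:,0]-K[0,2])/K[0,0],(uv[:,1]-K[1,2])/K[1,1],np.ones(len(uv))]@R.T
    return o+d*((z-o[2])/d[:,2])[:,None]
def pts(C,d,m):
    K,R,o=C; v,u=np.nonzero(m&(d>0)); z=d[v,u]
    return np.c_[(u-K[0,2])/K[0,0]*z,(v-K[1,2])/K[1,1]*z,z]@R.T+o
def hsv(p): return cv2.cvtColor(p,cv2.COLOR_RGB2HSV)
def blobs(m,minA=30):
    n,l,s,c=cv2.connectedComponentsWithStats(m.astype(np.uint8))
    return [(l==i,s[i],c[i]) for i in range(1,n) if s[i][4]>=minA]
E
cat > a.py <<'E'
from h import *
f=np.load("pics/top0.npz");p,d=f["p"],f["d"];C=cam("top");H=hsv(p)
def show(name,m,minA,z):
    for b,s,c in blobs(m,minA):
        P=pts(C,d,b); r=cv2.minAreaRect(np.argwhere(b)[:,::-1].astype(np.float32))
        print(name,s,c.round(1),"ray",ray(C,c,z)[0].round(1),"rect",np.round(r[1],1),"z med/max",np.median(P[:,2]).round(1),P[:,2].max().round(1),"rectaxes",ray(C,cv2.boxPoints(r),z)[:,:2].round(0).tolist())
S,V,h=H[...,1],H[...,2],H[...,0]
show("blue",(h>105)&(h<125)&(S>150)&(V>90),60,50)
show("green",(h>50)&(h<80)&(S>120),60,50)
show("red",((h<5)|(h>174))&(S>180)&(V>90),30,56)
black=(V<55);black[:150]=0;black[280:]=0;black[:,:190]=0;black[:,320:]=0
show("black",cv2.morphologyEx(black.astype(np.uint8),cv2.MORPH_CLOSE,np.ones((3,3)))>0,100,10)
z=cv2.resize(p[170:290,190:530],None,fx=2.35,fy=2.35,interpolation=cv2.INTER_CUBIC);cv2.imwrite("pics/topz.png",z[:,:,::-1])
E
python3 a.py
```

```text
blue [423 200  26  18 289] [435.8 208.4] ray [ 573.5 -269.7   50. ] rect [24.  11.7] z med/max 55.4 63.6 rectaxes [[570.0, -241.0], [594.0, -249.0], [577.0, -299.0], [553.0, -291.0]]
blue [483 200  35  25 519] [500.8 212.2] ray [ 565.1 -412.4   50. ] rect [16.1 32.9] z med/max 41.0 50.5 rectaxes [[571.0, -373.0], [593.0, -442.0], [560.0, -453.0], [537.0, -384.0]]
blue [441 297  41  51 830] [459.4 321.4] ray [ 327.  -317.6   50. ] rect [44.7 33.2] z med/max 4.3 40.1 rectaxes [[362.0, -275.0], [384.0, -344.0], [292.0, -372.0], [270.0, -303.0]]
green [215  93  20  23 289] [224.2 104.1] ray [807.1 197.5  50. ] rect [14.2 20.6] z med/max 38.6 46.7 rectaxes [[790.0, 219.0], [834.0, 205.0], [824.0, 175.0], [780.0, 189.0]]
green [561 148   7  42 225] [564.3 169.4] ray [ 659.8 -554.7   50. ] rect [41.   5.9] z med/max 94.4 112.5 rectaxes [[707.0, -548.0], [708.0, -561.0], [616.0, -562.0], [616.0, -549.0]]
green [409 238  26  19 306] [421.8 246.8] ray [ 489.2 -238.    50. ] rect [24.3 12.6] z med/max 55.1 65.7 rectaxes [[484.0, -209.0], [510.0, -217.0], [494.0, -268.0], [468.0, -259.0]]
red [5
[... 357 characters left out ...]
03 213   9  22 111] [207.  223.5] ray [540.6 231.4  56. ] rect [21.4  5.4] z med/max 56.6 62.5 rectaxes [[562.0, 242.0], [565.0, 231.0], [519.0, 220.0], [517.0, 232.0]]
black [237 187  58  24 628] [265.1 198. ] ray [601.9 109.6  10. ] rect [14.2 56.6] z med/max 10.8 20.9 rectaxes [[606.0, 174.0], [629.0, 48.0], [597.0, 42.0], [574.0, 168.0]]
black [202 199  32  21 343] [217.5 208.1] ray [578.9 217.   10. ] rect [15.6 32.2] z med/max 10.9 41.1 rectaxes [[585.0, 253.0], [601.0, 182.0], [566.0, 174.0], [550.0, 245.0]]
black [ 208  207   93   40 1231] [253.4 229.6] ray [530.2 135.6  10. ] rect [20.2 93. ] z med/max 10.8 52.6 rectaxes [[534.0, 243.0], [581.0, 39.0], [537.0, 29.0], [490.0, 232.0]]
```

View pics/topz.png

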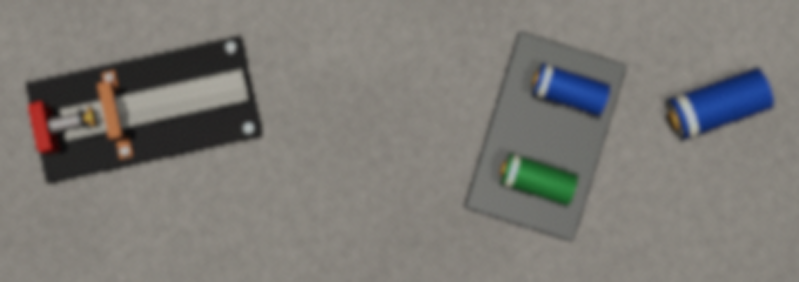

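Request:
jog_arm(deltas="-533 -324 -30 1.036 94;-533 -324 -30 1.036 94;-533 -324 -30 1.036 94;-533 -324 -30 1.036 94;-533 -324 -30 1.036 94;-533 -324 -30 1.036 94;-533 -324 -30 1.036 94;-533 -324 -30 1.036 94;-533 -324 -30 1.036 94;-533 -324 -30 1.036 94")

```text
clock: 1.4
eef_pos: [577.5, 52.0, 249.4]
eef_rot: [-3.141, -0.0, 1.798]
wrist_force: [0.6, 0.7, 0.8]
finger_gap: 94.3
```

```bash
cat > w.py <<'E'
import sys
from h import *
s=manip.read_state(); p,d=optics.camera("wrist"); n=sys.argv[1]
np.savez(f"pics/{n}.npz",p=p,d=d,pos=s["eef_pos"],rot=s["eef_rot"])
cv2.imwrite(f"pics/{n}.png",p[:,:,::-1]); print({k:np.round(s[k],3) for k in ("clock","joints","qd","eef_pos","eef_rot","wrist_force","finger_gap")})
E
python3 w.py w1
```

```text
{'clock': np.float64(1.4), 'joints': array([ 0.027,  0.346,  1.39 ,  0.   ,  1.405, -0.2  ]), 'qd': array([-0.698,  0.609, -0.846, -0.   ,  0.23 , -0.697]), 'eef_pos': array([577.453,  52.047, 249.424]), 'eef_rot': array([-3.141, -0.   ,  1.798]), 'wrist_force': array([0.596, 0.693, 0.829]), 'finger_gap': np.float64(94.262)}
```

View pics/w1.png

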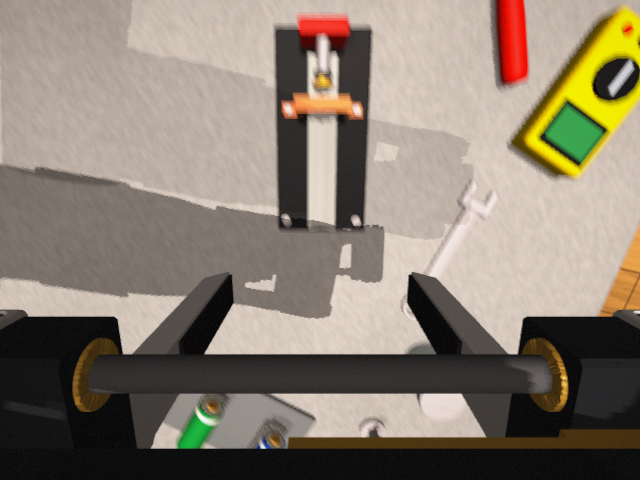

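The wrist view shows the cradle upright, from (277,25) to (370,230). The red stop is at (323,28), the brass contact at (322,80) and the strap at (322,105). The arm was still moving when this was taken, so I'll take it again.

```bash
python3 w.py w2;python3 w.py w3; cat > b.py <<'E'
from h import *
import sys
f=np.load("pics/%s.npz"%sys.argv[1]);p,d=f["p"],f["d"];C=cam("wrist",dict(eef_pos=f["pos"],eef_rot=f["rot"]));H=hsv(p)
S,V,h=H[...,1].astype(int),H[...,2],H[...,0]
roi=np.zeros(h.shape,bool); roi[5:262,255:395]=1
def rect(m): return cv2.minAreaRect(np.argwhere(m)[:,::-1].astype(np.float32))
def rep(n,m,z):
    for b,s,c in blobs(m&roi,40):
        B=ray(C,cv2.boxPoints(rect(b)),z); P=pts(C,d,b)
        e=[B[1]-B[0],B[2]-B[1]]; L=[np.linalg.norm(x) for x in e]; k=int(L[1]>L[0]); e=e[k]; 
        a=np.degrees(np.arctan2(e[1],e[0]))%180
        print(n,s,c.round(1),"rectcentre",B.mean(0).round(1),"L",np.round(L,1),"yaw",a.round(2),"zmed",np.median(P[:,2]).round(1),np.percentile(P[:,2],[5,95]).round(1))
rep("red",((h<5)|(h>174))&(S>150)&(V>60),56)
rep("copper",(h>=6)&(h<16)&(S>100)&(V>90),65)
rep("brass",(h>=16)&(h<30)&(S>90)&(V>90),41)
rep("black",(V<55),10)
rep("grey",(S<40)&(V>150)&(np.arange(640)>300)&(np.arange(640)<343),31)
E
python3 b.py w3
```

```text
{'clock': np.float64(1.45), 'joints': array([ 1.900e-02,  3.530e-01,  1.383e+00, -1.000e-03,  1.406e+00,
       -2.050e-01]), 'qd': array([ 0.077, -0.055,  0.099,  0.004, -0.036,  0.125]), 'eef_pos': array([580.487,  47.051, 248.957]), 'eef_rot': array([-3.142e+00,  1.000e-03,  1.794e+00]), 'wrist_force': array([ 3.009, -4.359, -0.487]), 'finger_gap': np.float64(93.868)}
{'clock': np.float64(1.5), 'joints': array([ 2.300e-02,  3.500e-01,  1.388e+00, -1.000e-03,  1.405e+00,
       -1.990e-01]), 'qd': array([ 0.082, -0.056,  0.084,  0.017, -0.01 ,  0.07 ]), 'eef_pos': array([578.564,  49.707, 248.475]), 'eef_rot': array([-3.141,  0.   ,  1.793]), 'wrist_force': array([0.437, 1.485, 0.307]), 'finger_gap': np.float64(94.156)}
red [ 295    8   51   32 1381] [319.8  22.3] rectcentre [537.  228.8  56. ] L [24.8 44.4] yaw 12.75 zmed 54.5 [18.9 56.4]
copper [280  88  81  23 476] [315.3 100.6] rectcentre [551.3 166.2  65. ] L [18.8 72.9] yaw 12.01 zmed 13.6 [ 8.7 65.2]
brass [310  68  20  13 149] [319.5  74.1] rectcentre [545.2 191.3  41. ] L [10.3 18.4] yaw 9.84 zmed 46.5 [24.8 50.5]
brass [2
[... 384 characters left out ...]
139] [303.6  42.7] rectcentre [521.1 221.9  10. ] L [11.2 20.4] yaw 175.08 zmed 9.5 [ 7.9 12.1]
black [327  40  16   9 105] [334.3  42.9] rectcentre [552.4 228.   10. ] L [15.3  7.4] yaw 12.76 zmed 9.4 [ 8.2 12.6]
black [336  52   4  35  76] [336.8  70.6] rectcentre [560.9 205.7  10. ] L [ 3.1 32.5] yaw 103.53 zmed 9.3 [ 7.8 10.3]
grey [301   5  42   2  84] [321.5   5.5] rectcentre [533.3 251.8  31. ] L [ 0.8 38.9] yaw 12.75 zmed -0.7 [-2.   0.6]
grey [ 305   29   31   60 1048] [319.6  60.3] rectcentre [542.1 206.3  31. ] L [52.8 28.9] yaw 102.19 zmed 29.4 [21.6 46.6]
grey [ 306  112   28  112 3004] [319.4 166.8] rectcentre [565.1 102.5  31. ] L [114.5  27.4] yaw 102.23 zmed 25.0 [18.2 30.2]
```

```bash
python3 - <<'E'
import cv2
p=cv2.imread("pics/w3.png")[0:250,240:410];cv2.imwrite("pics/w3z.png",cv2.resize(p,None,fx=2.4,fy=2.4,interpolation=cv2.INTER_CUBIC))
E
```

```text
(no output)
```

View pics/w3z.png

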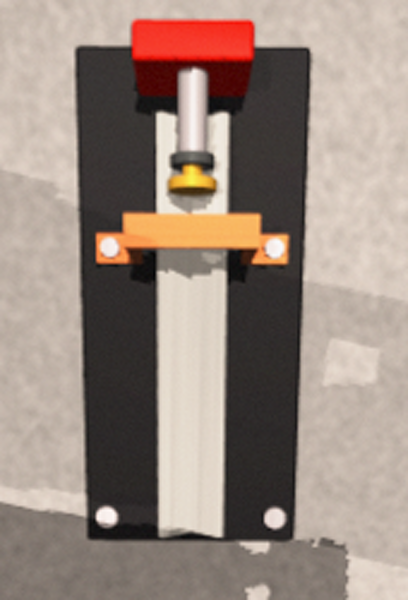

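```bash
python3 w.py w4; cat > c.py <<'E'
from h import *
import sys
for nm in sys.argv[1:]:
    f=np.load("pics/%s.npz"%nm);p,d=f["p"],f["d"];C=cam("wrist",dict(eef_pos=f["pos"],eef_rot=f["rot"]));H=hsv(p)
    S,V,h=H[...,1].astype(int),H[...,2],H[...,0]
    # groove edges per row
    c=[];
    for r in range(120,215,3):
        x=np.nonzero((V[r,296:345]>110)&(S[r,296:345]<60))[0]+296
        if len(x)>15: c.append(ray(C,[[x[0],r],[x[-1]+1,r]],31)[:,:2])
    c=np.array(c); m=c.mean(1); w=np.linalg.norm(c[:,0]-c[:,1],axis=1)
    v=cv2.fitLine(m.astype(np.float32),cv2.DIST_HUBER,0,.01,.01).ravel(); v[:2]*=np.sign(v[1])
    u=v[:2]; n=np.array([-u[1],u[0]]);yaw=np.arctan2(u[1],u[0])
    print(nm,"groove yaw",np.degrees(yaw).round(2),"pt",v[2:].round(1),"width",w.mean().round(1), "ends",m[0].round(1),m[-1].round(1))
    roi=np.zeros(h.shape,bool); roi[15:240,262:385]=1
    hull=cv2.convexHull(np.argwhere((V<50)&roi&((cv2.blur((V<50).astype(np.float32),(5,5)))>.6))[:,::-1].astype(np.float32))[:,0]
    B=ray(C,hull,10)[:,:2]; s=(B-v[2:])@u; t=(B-v[2:])@n
    print(" base s",s.min().round(1),s.max().round(1),"len",np.ptp(s).round(1),"t",t.min().round(1),t.max().round(1))
    red=((h<5)|(h>174))&(S>150)&(V>60); red[60:]=0;red[:,:280]=0;red[:,370:]=0
    P=pts(C,d,red); P=P[abs(P[:,2]-56)<4]; s=(P[:,:2]-v[2:])@u; t=(P[:,:2]-v[2:])@n; print(" redtop s",s.min().round(1),s.max().round(1),"t",t.min().round(1),t.max().round(1),"z",np.median(P[:,2]))
    cop=(h>=6)&(h<30)&(S>100)&(V>90); cop[:78]=0;cop[130:]=0;cop[:,:270]=0;cop[:,380:]=0
    P=pts(C,d,cop); P=P[abs(P[:,2]-65)<3]; s=(P[:,:2]-v[2:])@u; t=(P[:,:2]-v[2:])@n; print(" strap s",s.min().round(1),s.max().round(1),"t",t.min().round(1),t.max().round(1))
    br=(h>=16)&(h<30)&(S>90)&(V>90); br[85:]=0; br[:60]=0;br[:,:300]=0;br[:,345:]=0
    P=pts(C,d,br); s=(P[:,:2]-v[2:])@u; t=(P[:,:2]-v[2:])@n; print(" brass s",np.percentile(s,[0,5,50,95]).round(1),"t",t.min().round(1),t.max().round(1),"z",np.percentile(P[:,2],[5,50,95]))
E
python3 c.py w3 w4
```

```text
{'clock': np.float64(1.55), 'joints': array([ 0.026,  0.347,  1.391, -0.   ,  1.405, -0.197]), 'qd': array([ 0.06 , -0.04 ,  0.047,  0.006, -0.004,  0.025]), 'eef_pos': array([577.219,  51.85 , 248.478]), 'eef_rot': array([-3.14 , -0.   ,  1.794]), 'wrist_force': array([0.026, 0.563, 0.355]), 'finger_gap': np.float64(94.009)}
w3 groove yaw 102.89 pt [562.3 117.1] width 30.0 ends [554.7 151. ] [575.3  57.4]
 base s -76.3 114.1 len 190.4 t -47.4 48.8
 redtop s 112.7 127.3 t -22.8 22.3 z 55.07921528203008
 strap s 46.4 58.2 t -25.1 26.3
 brass s [70.8 71.  74.1 80.2] t -8.8 9.4 z [24.97928595 46.44626768 50.49445783]
w4 groove yaw 102.89 pt [562.  118.8] width 29.8 ends [554.1 153.4] [574.9  59.9]
 base s -79.0 112.1 len 191.1 t -47.5 48.8
 redtop s 111.2 125.7 t -22.6 22.6 z 55.14529040460616
 strap s 44.7 56.3 t -25.5 25.9
 brass s [69.  69.4 72.3 78.3] t -10.0 9.7 z [25.28600887 46.95884414 50.69096711]
```

Request:
jog_arm(deltas="-370 -111 20 0.559 94;-370 -111 20 0.559 94;-370 -111 20 0.559 94;-370 -111 20 0.559 94;-370 -111 20 0.559 94;-370 -111 20 0.559 94;-370 -111 20 0.559 94;-370 -111 20 0.559 94;-370 -111 20 0.559 94;-370 -111 20 0.559 94")

```text
clock: 2.85
eef_pos: [552.0, -330.1, 229.9]
eef_rot: [3.141, 0.0, 1.241]
wrist_force: [1.1, -0.0, -0.4]
finger_gap: 93.8
```

```bash
python3 w.py r1
```

```text
{'clock': np.float64(2.85), 'joints': array([-0.596,  0.505,  1.212,  0.   ,  1.424, -0.266]), 'qd': array([-0.009,  0.006, -0.004, -0.   , -0.002, -0.002]), 'eef_pos': array([ 552.034, -330.114,  229.884]), 'eef_rot': array([3.141, 0.   , 1.241]), 'wrist_force': array([ 1.087, -0.018, -0.437]), 'finger_gap': np.float64(93.821)}
```

View pics/r1.png

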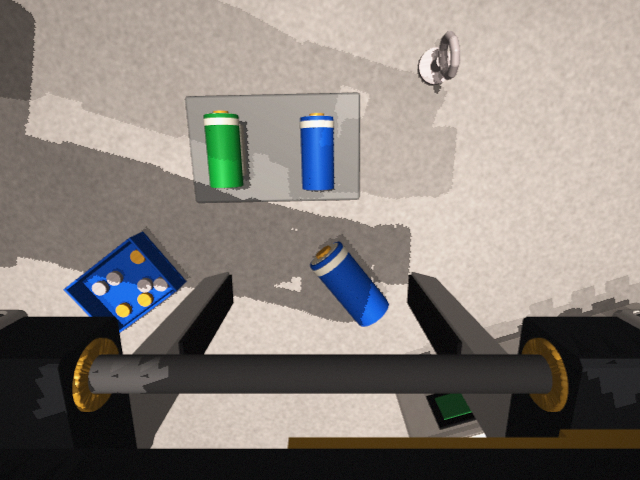

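The rack is in view, with the blue target cell at (317,152) and its button at the top (318,113). The green cell is at (224,150), and the big decoy is at (350,285).

```bash
python3 - <<'E'
from h import *
f=np.load("pics/r1.npz");p,d=f["p"],f["d"];C=cam("wrist",dict(eef_pos=f["pos"],eef_rot=f["rot"]));H=hsv(p)
S,V,h=H[...,1].astype(int),H[...,2],H[...,0]
b=(h>100)&(h<130)&(S>120); b[:105]=0;b[200:]=0;b[:,:285]=0;b[:,345:]=0
P=pts(C,d,b); P=P[P[:,2]>35]
# silhouette edge midpoints per row: tangent height ~ axis
m=[];w=[]
for r in range(132,188,2):
    x=np.nonzero(b[r])[0]; e=ray(C,[[x[0],r],[x[-1]+1,r]],41)[:,:2]; m.append(e.mean(0)); w.append(np.linalg.norm(e[0]-e[1]))
m=np.array(m,np.float32); v=cv2.fitLine(m,cv2.DIST_HUBER,0,.01,.01).ravel();v*=1
u=v[:2]*np.sign(v[1]); print("axis yaw",np.degrees(np.arctan2(u[1],u[0])),"pt",v[2:],"w",np.mean(w))
print("top z",np.percentile(P[:,2],[50,95,99]))
ridge=P[P[:,2]>54]; print("ridge mean",ridge.mean(0))
lv=cv2.fitLine(ridge[:,:2].astype(np.float32),cv2.DIST_HUBER,0,.01,.01).ravel(); print("ridge dir",np.degrees(np.arctan2(lv[1],lv[0])),lv[2:])
s=(P[:,:2]-v[2:])@u; print("blue s",s.min(),s.max())
# whole cell along s incl white, brass by depth>20 in the box
q=np.zeros_like(b);q[100:200,290:345]=1
Q=pts(C,d,q); s=(Q[:,:2]-v[2:])@u; t=(Q[:,:2]-v[2:])@np.array([-u[1],u[0]])
k=(Q[:,2]>45)&(abs(t)<18); print("all above 45: s",s[k].min(),s[k].max(),"centre of body (67mm)",v[2:]+u*(s[k].min()+35))
k=(Q[:,2]>36)&(abs(t)<9); print("above 36: s",s[k].min(),s[k].max())
# rack outline
g=(S<60)&(V>60)
E
```

```text
axis yaw 72.54843 pt [ 571.26447 -263.32877] w 30.79587545484608
top z [54.06711052 56.56559644 57.24438294]
ridge mean [ 570.31227519 -264.17614503   55.4286679 ]
ridge dir 72.18968 [ 570.2715  -264.24628]
blue s -32.33637198110966 34.25755501199396
all above 45: s -33.089624268792335 37.40262972400158 centre of body (67mm) [ 571.83738609 -261.50632322]
above 36: s -33.089624268792335 37.40262972400158
```

Request:
jog_arm(deltas="35 -2 40 -0.02 94;71 -4 80 -0.02 94;71 -4 110 -0.02 94;71 -4 110 -0.02 94;71 -4 110 -0.02 94;71 -4 110 -0.02 94;71 -4 110 -0.02 94;71 -4 110 -0.02 94;71 -4 110 -0.02 94;71 -4 110 -0.02 94")

```text
clock: 4.15
eef_pos: [570.9, -263.2, 119.5]
eef_rot: [-3.142, -0.0, 1.259]
wrist_force: [-0.4, 0.6, 0.6]
finger_gap: 94.2
```

```bash
python3 w.py r2
```

```text
{'clock': np.float64(4.15), 'joints': array([-0.49 ,  0.564,  1.385,  0.   ,  1.192, -0.178]), 'qd': array([ 0.002,  0.   , -0.001,  0.001, -0.001, -0.001]), 'eef_pos': array([ 570.876, -263.182,  119.45 ]), 'eef_rot': array([-3.142, -0.   ,  1.259]), 'wrist_force': array([-0.38 ,  0.565,  0.575]), 'finger_gap': np.float64(94.172)}
```

View pics/r2.png

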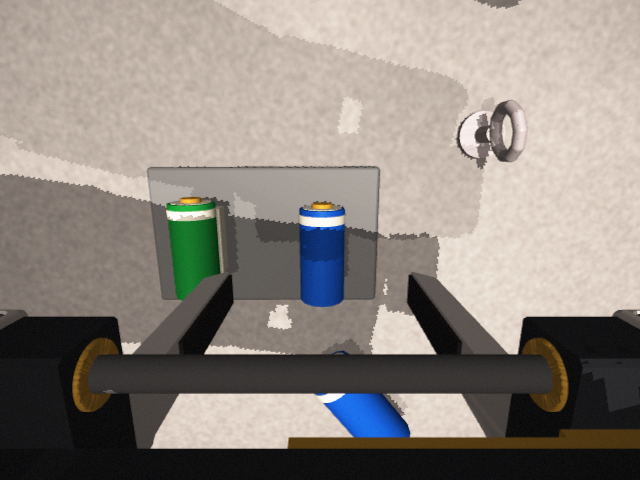

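The blue cell is at (322,255), centred between the fingertips, which sit at columns 232 and 408.

```bash
python3 - <<'E'
from h import *
f=np.load("pics/r2.npz");p,d=f["p"],f["d"];C=cam("wrist",dict(eef_pos=f["pos"],eef_rot=f["rot"]));H=hsv(p)
S,V,h=H[...,1].astype(int),H[...,2],H[...,0]
b=(h>100)&(h<130)&(S>120); b[:190]=0;b[306:]=0;b[:,:285]=0;b[:,360:]=0
m=[];w=[]
for r in range(232,300,2):
    x=np.nonzero(b[r])[0]; e=ray(C,[[x[0],r],[x[-1]+1,r]],43)[:,:2]; m.append(e.mean(0)); w.append(np.linalg.norm(e[0]-e[1]))
v=cv2.fitLine(np.array(m,np.float32),cv2.DIST_HUBER,0,.01,.01).ravel()
u=v[:2]*np.sign(v[1]); print("yaw",np.arctan2(u[1],u[0]),"w",np.mean(w))
q=np.zeros_like(b);q[195:310,295:350]=1
Q=pts(C,d,q); n=np.array([-u[1],u[0]]); s=(Q[:,:2]-v[2:])@u; t=(Q[:,:2]-v[2:])@n
k=(Q[:,2]>38)&(abs(t)<18); print("s",s[k].min(),s[k].max(),"centre",v[2:]+u*(s[k].min()+s[k].max())/2, "top z",np.percentile(Q[k,2],98))
c=v[2:]+u*(s[k].min()+s[k].max())/2-f["pos"][:2]; y=f["rot"][2]
print("tool dx,dy",c@[np.cos(y),np.sin(y)],c@[np.sin(y),-np.cos(y)])
E
```

```text
yaw 1.2711744 w 30.8694252918052
s -31.752851809842717 38.58575237389311 centre [ 571.94211181 -261.01285851] top z 56.79315762311197
tool dx,dy 2.3917746445040464 0.34818712999516394
```

Request:
jog_arm(deltas="2 0 20 -0.01 94;2 0 45 -0.01 94;2 0 65 -0.01 94;2 0 76 -0.01 94;2 0 79 -0.01 94;2 0 79 -0.01 94;2 0 79 -0.01 50;2 0 79 -0.01 40;2 0 79 -0.01 34;2 0 79 -0.01 28", squeeze=15)

```text
clock: 5.45
eef_pos: [571.5, -261.3, 40.6]
eef_rot: [3.141, -0.0, 1.269]
wrist_force: [0.1, -0.2, -0.3]
finger_gap: 56.9
```

Request:
jog_arm(deltas="0 0 0 0 26;0 0 0 0 26;0 0 0 0 26;0 0 0 0 26;0 0 0 0 26;0 0 0 0 26;0 0 0 0 26;0 0 0 0 26;0 0 0 0 26;0 0 0 0 26", squeeze=20)

```text
clock: 6.7
eef_pos: [572.4, -261.6, 41.0]
eef_rot: [3.139, 0.0, 1.269]
wrist_force: [4.5, -1.4, 0.5]
finger_gap: 31.1
```

```bash
python3 w.py r3
```

```text
{'clock': np.float64(6.7), 'joints': array([-0.487,  0.66 ,  1.433,  0.   ,  1.046, -0.185]), 'qd': array([-0.002, -0.001, -0.   , -0.   , -0.001, -0.001]), 'eef_pos': array([ 572.366, -261.589,   41.025]), 'eef_rot': array([3.139, 0.   , 1.269]), 'wrist_force': array([ 4.466, -1.363,  0.537]), 'finger_gap': np.float64(31.124)}
```

View pics/r3.png

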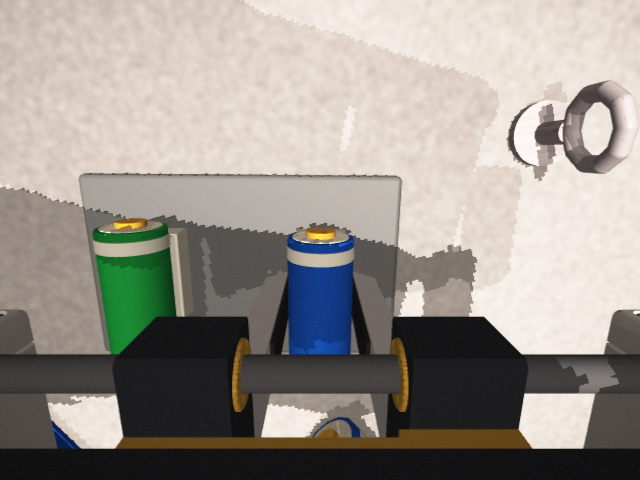

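The blue cell is gripped with the opening reading 31 mm. Its button is at (320,232), and the green cell is undisturbed. Lifting now.

Request:
jog_arm(deltas="0 0 -10 0 26;0 0 -25 0 26;0 0 -50 0 26;0 0 -80 0 26;0 0 -110 0 26;0 0 -110 0 26;0 0 -110 0 26;0 0 -110 0 26;0 0 -110 0 26;0 0 -110 0 26")

```text
clock: 8.0
eef_pos: [571.4, -261.2, 150.0]
eef_rot: [-3.141, -0.0, 1.269]
wrist_force: [0.2, 0.1, -1.3]
finger_gap: 31.2
```

```bash
python3 w.py r4; python3 - <<'E'
from h import *
f=np.load("pics/r4.npz");p,d=f["p"],f["d"];T=optics.get_calibration("wrist")["hand_eye"];K=optics.get_calibration("wrist")["intrinsics"]
C=(K,T[:3,:3],T[:3,3])
H=hsv(p);S=H[...,1];h=H[...,0]
q=np.zeros(h.shape,bool);q[200:350,270:370]=1
Q=pts(C,d,q);k=(abs(Q[:,1])<17)&(abs(Q[:,2])<25)
print("tool x max",np.percentile(Q[k,0],[95,99,100]),"y range",Q[k,1].min(),Q[k,1].max())
b=(h>100)&(h<130)&(S>120)&q;B=pts(C,d,b);
for lo in range(5,36,5):
    j=(B[:,0]>lo)&(B[:,0]<lo+5)&(abs(B[:,1])<17)
    if j.sum()>20: print(lo,"topz",np.percentile(B[j,2],2).round(2),"ymid",((B[j,1].min()+B[j,1].max())/2).round(2))
br=(h>=14)&(h<32)&(S>110)&q; br[250:]=0
X=pts(C,d,br);print("brass tool",np.median(X,0),X.min(0),X.max(0))
E
```

```text
{'clock': np.float64(8.0), 'joints': array([-0.487,  0.533,  1.358, -0.   ,  1.251, -0.185]), 'qd': array([-0.   , -0.002, -0.002, -0.001, -0.001,  0.001]), 'eef_pos': array([ 571.418, -261.222,  150.015]), 'eef_rot': array([-3.141, -0.   ,  1.269]), 'wrist_force': array([ 0.236,  0.132, -1.258]), 'finger_gap': np.float64(31.233)}
tool x max [32.89470301 35.39215209 35.87426121] y range -16.999888406644544 16.991500303957206
5 topz -15.89 ymid -0.84
10 topz -15.92 ymid -1.15
15 topz -15.88 ymid -1.1
20 topz -16.12 ymid -1.14
25 topz -16.01 ymid -0.89
30 topz -15.93 ymid -0.91
brass tool [35.15369025 -1.14511156 -3.63155348] [32.69974235 -7.77012569 -8.2880076 ] [35.87426121  6.29202622  8.12882287]
```

View pics/r4.png

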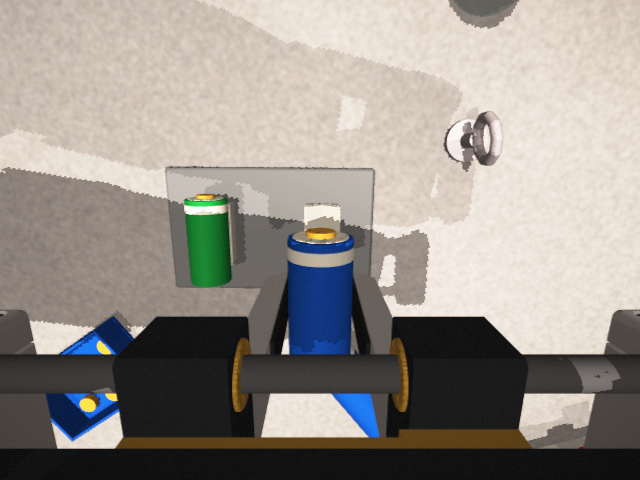

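The cell is held level: its top is 16 mm above the TCP and its button is at tool x≈36. The saddle under it is empty. The wrist camera puts the held cell at y≈-1 although it must be centred, so I'll treat that as the camera bias. Now carrying it to the cradle.

Request:
jog_arm(deltas="20 -7 0 -0.03 26;65 -22 0 -0.1 26;115 -38 0 -0.18 26;165 -55 0 -0.25 26;215 -72 0 -0.33 26;265 -88 0 -0.4 26;310 -103 0 -0.47 26;340 -113 0 -0.52 26;356 -118.5 0 -0.527 26;356 -118.5 0 -0.527 26")

```text
clock: 9.3
eef_pos: [564.0, 114.6, 150.4]
eef_rot: [-3.142, 0.0, 1.797]
wrist_force: [0.2, -1.2, -1.6]
finger_gap: 31.5
```

Request:
jog_arm(deltas="0 0 20 0 26;0 0 20 0 26;0 0 20 0 26;0 0 20 0 26;0 0 20 0 26;0 0 20 0 26;0 0 20 0 26;0 0 20 0 26;0 0 20 0 26;0 0 20 0 26")

```text
clock: 10.55
eef_pos: [564.3, 113.9, 130.5]
eef_rot: [3.142, 0.0, 1.796]
wrist_force: [0.4, 0.0, -2.0]
finger_gap: 31.2
```

```bash
python3 w.py c1
```

```text
{'clock': np.float64(10.55), 'joints': array([ 0.136,  0.442,  1.544, -0.   ,  1.156, -0.089]), 'qd': array([ 0.001,  0.001, -0.002,  0.001,  0.002, -0.001]), 'eef_pos': array([564.28 , 113.882, 130.458]), 'eef_rot': array([3.142, 0.   , 1.796]), 'wrist_force': array([ 4.270e-01,  2.000e-03, -2.001e+00]), 'finger_gap': np.float64(31.245)}
```

View pics/c1.png

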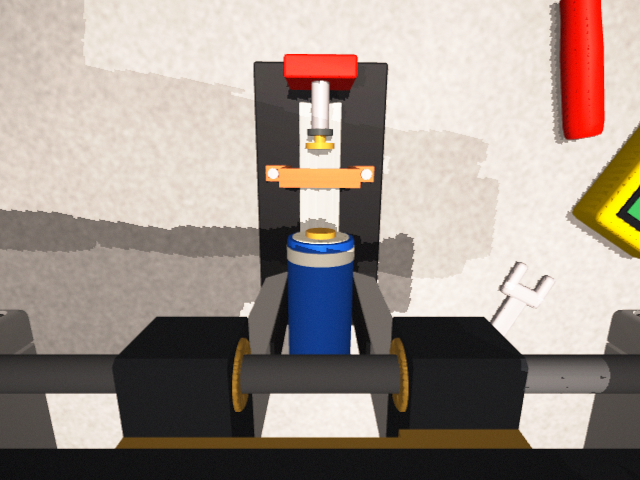

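The cell at (320,290) is in line with the groove at (320,200). The strap is at (320,177), the contact at (320,146) and the stop at (320,68).

```bash
cat > e.py <<'E'
from h import *
import sys
f=np.load("pics/%s.npz"%sys.argv[1]);p,d=f["p"],f["d"];c=optics.get_calibration("wrist");T=c["hand_eye"];C=(c["intrinsics"],T[:3,:3],T[:3,3]); zt=f["pos"][2]
print("camera in tool; tool z down; bench at tool z=",zt)
H=hsv(p);S,V,h=H[...,1].astype(int),H[...,2],H[...,0]
def rep(n,P,zw,tol):
    P=P[abs((zt-P[:,2])-zw)<tol]; print(n,"x",np.percentile(P[:,0],[0,2,98,100]).round(1),"y",np.percentile(P[:,1],[0,100]).round(1),"mid",((P[:,1].min()+P[:,1].max())/2).round(2),"z",(zt-np.median(P[:,2])).round(1),len(P)); return P
m=((h<5)|(h>174))&(S>150)&(V>60);m[:,:270]=0;m[:,370:]=0;m[110:]=0
rep("stoptop",pts(C,d,m),56,3)
m=(h>=5)&(h<30)&(S>100)&(V>90);k=m.copy();k[:160]=0;k[195:]=0;k[:,:255]=0;k[:,385:]=0
rep("strap",pts(C,d,k),65,2.5)
k=m.copy();k[:130]=0;k[160:]=0;k[:,:300]=0;k[:,340:]=0;rep("contact",pts(C,d,k),41,12)
g=[]
for r in list(range(190,230,2))+list(range(105,130,2)):
    x=np.nonzero((V[r,290:352]>110)&(S[r,290:352]<60))[0]+290
    if len(x)>10: e=ray(C,[[x[0],r],[x[-1]+1,r]],zt-31); g.append([e[:,0].mean(),e[:,1].mean(),np.ptp(e[:,1])])
g=np.array(g); print("groove y vs x", np.c_[g][::3].round(1).tolist(), "slope",np.polyfit(g[:,0],g[:,1],1))
E
python3 e.py c1
```

```text
camera in tool; tool z down; bench at tool z= 130.45785704022106
stoptop x [116.7 117.1 130.6 131. ] y [-23.7  21.7] mid -1.0 z 55.1 1766
strap x [50.2 50.3 61.7 62.2] y [-27.3  24.5] mid -1.4 z 64.2 1533
contact x [74.8 74.8 83.3 83.4] y [-10.3   8.1] mid -1.08 z 46.9 261
groove y vs x [[45.0, -0.7, 29.5], [40.6, -0.7, 29.6], [36.2, -0.7, 29.8], [31.7, -0.7, 29.9], [27.1, -0.7, 30.0], [22.6, -1.1, 29.4], [18.0, -1.1, 29.5], [102.7, -0.4, 30.0], [98.7, -0.4, 30.2], [94.7, -0.4, 30.3], [90.7, -0.4, 30.4]] slope [ 0.00680543 -1.07005869]
```

Relative to the held cell, the groove's sideways offset is about 0. The button is 81 mm before the stop and about 39 mm from the contact. Lowering gently.

Request:
jog_arm(deltas="0 0 15 0 26;0 0 35 0 26;0 0 55 0 26;0 0 70 0 26;0 0 80 0 26;0 0 85 0 26;0 0 86 0 26;0 0 86 0 26;0 0 86 0 26;0 0 86 0 26")

```text
clock: 11.85
eef_pos: [564.4, 113.9, 44.7]
eef_rot: [3.141, 0.0, 1.796]
wrist_force: [-0.8, 1.7, -0.7]
finger_gap: 31.6
```

Request:
jog_arm(deltas="0 0 0.5 0 26;0 0 1 0 26;0 0 1.5 0 26;0 0 2 0 26;0 0 2.5 0 26;0 0 2.8 0 26;0 0 3.1 0 26;0 0 3.4 0 26;0 0 3.4 0 26;0 0 3.4 0 26")

```text
clock: 13.1
eef_pos: [564.3, 113.9, 41.3]
eef_rot: [3.141, 0.0, 1.796]
wrist_force: [-3.3, -0.5, 5.2]
finger_gap: 31.3
```

The cell has touched one flank first (side force -3 N, upward 6.7 N), so I'll shift about 0.6 mm towards -y and settle it.

Request:
jog_arm(deltas="0 -0.3 0 0 26;0 -0.6 0 0 26;0 -0.6 0 0 26;0 -0.6 0.2 0 26;0 -0.6 0.2 0 26;0 -0.6 0.2 0 26;0 -0.6 0.2 0 26;0 -0.6 0.2 0 26;0 -0.6 0.2 0 26;0 -0.6 0.2 0 26")

```text
clock: 14.35
eef_pos: [563.7, 113.7, 40.9]
eef_rot: [3.142, 0.0, 1.796]
wrist_force: [-0.1, -0.5, -1.5]
finger_gap: 31.2
```

Request:
jog_arm(deltas="0 0 0.2 0 26;0 0 0.4 0 26;0 0 0.6 0 26;0 0 0.6 0 26;0 0 0.6 0 26;0 0 0.6 0 26;0 0 0.6 0 26;0 0 0.6 0 26;0 0 0.6 0 26;0 0 0.6 0 26")

```text
clock: 15.6
eef_pos: [563.7, 113.7, 40.8]
eef_rot: [3.141, 0.0, 1.796]
wrist_force: [-5.4, -0.1, 6.5]
finger_gap: 31.6
```

Request:
jog_arm(deltas="0 -0.4 0 0 26;0 -0.8 0 0 26;0 -0.8 0 0 26;0 -0.8 0.3 0 26;0 -0.8 0.3 0 26;0 -0.8 0.3 0 26;0 -0.8 0.3 0 26;0 -0.8 0.3 0 26;0 -0.8 0.3 0 26;0 -0.8 0.3 0 26")

```text
clock: 16.85
eef_pos: [563.5, 113.7, 40.6]
eef_rot: [3.14, 0.0, 1.796]
wrist_force: [1.1, 0.8, 7.3]
finger_gap: 31.2
```

It now rests on both flanks (side force about 1 N, down about 9 N). Releasing and rising.

Request:
jog_arm(deltas="0 0 -0.3 0 30;0 0 -0.3 0 36;0 0 -0.3 0 44;0 0 -0.3 0 52;0 0 -0.3 0 60;0 0 -0.3 0 60;0 0 -15 0 60;0 0 -35 0 60;0 0 -60 0 60;0 0 -80 0 60")

```text
clock: 18.1
eef_pos: [563.2, 113.6, 122.1]
eef_rot: [3.14, 0.0, 1.796]
wrist_force: [-0.7, 0.1, -0.9]
finger_gap: 60.0
```

```bash
python3 w.py c2
```

```text
{'clock': np.float64(18.1), 'joints': array([ 0.135,  0.448,  1.555, -0.   ,  1.137, -0.09 ]), 'qd': array([-0.001, -0.192, -0.118,  0.   ,  0.315,  0.001]), 'eef_pos': array([563.179, 113.587, 122.121]), 'eef_rot': array([3.14 , 0.   , 1.796]), 'wrist_force': array([-0.681,  0.088, -0.936]), 'finger_gap': np.float64(59.952)}
```

View pics/c2.png

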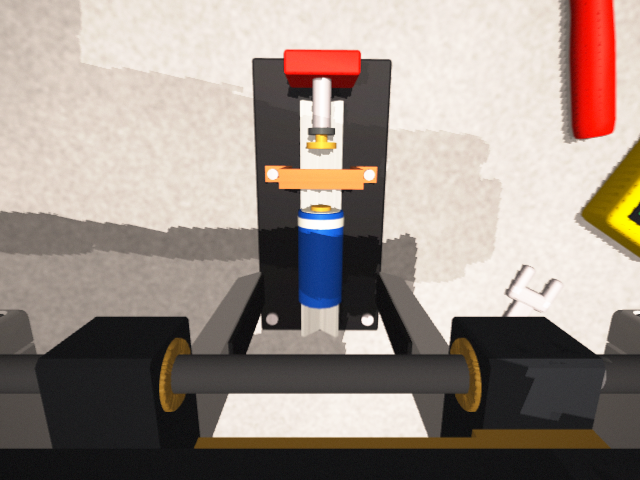

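The cell lies straight in the groove at (321,258), with its button in front of the strap. Next I'll move back, close the fingers and come down behind the cell.

Request:
jog_arm(deltas="-20 0 0 0 40;-45 0 0 0 20;-62 0 0 0 0;-62 0 0 0 0;-62 0 15 0 0;-62 0 30 0 0;-62 0 48 0 0;-62 0 62 0 0;-62 0 71 0 0;-62 0 72.5 0 0")

```text
clock: 19.4
eef_pos: [576.6, 53.1, 46.9]
eef_rot: [-3.141, -0.0, 1.796]
wrist_force: [-0.4, 0.4, 1.1]
finger_gap: 0.2
```

```bash
python3 w.py c3;python3 e.py c3; python3 - <<'E'
from h import *
p,d=optics.camera("scene"); cv2.imwrite("pics/s3.png",cv2.resize(p[180:290,330:470],None,fx=5,fy=5,interpolation=cv2.INTER_CUBIC)[:,:,::-1])
E
```

```text
{'clock': np.float64(19.4), 'joints': array([ 0.029,  0.558,  1.587, -0.   ,  0.997, -0.196]), 'qd': array([-0.001,  0.   , -0.006, -0.   , -0.013, -0.002]), 'eef_pos': array([576.577,  53.119,  46.856]), 'eef_rot': array([-3.141, -0.   ,  1.796]), 'wrist_force': array([-0.378,  0.355,  1.09 ]), 'finger_gap': np.float64(0.181)}
camera in tool; tool z down; bench at tool z= 46.8562314187263Traceback (most recent call last):
  File "e.py", line 9, in <module>
    rep("stoptop",pts(C,d,m),56,3)
    ~~~^^^^^^^^^^^^^^^^^^^^^^^^^^^
  File "e.py", line 7, in rep
    P=P[abs((zt-P[:,2])-zw)<tol]; print(n,"x",np.percentile(P[:,0],[0,2,98,100]).round(1),"y",np.percentile(P[:,1],[0,100]).round(1),"mid",((P[:,1].min()+P[:,1].max())/2).round(2),"z",(zt-np.median(P[:,2])).round(1),len(P)); return P
                                              ~~~~~~~~~~~~~^^^^^^^^^^^^^^^^^^^^^
    return _quantile_unchecked(
        a, q, axis, out, overwrite_input, method, keepdims, weights)
    return _ureduce(a,
                    func=_quantile_ureduce_func,
    ...<5 lines>...
                    overwrite_input=overwrite_input,
                    method=method)
    r = func(a, **kwargs)
    result = _quantile(arr,
                       quantiles=q,
    ...<2 lines>...
                       out=out,
                       weights=wgt)
    slices_having_nans = np.isnan(arr[-1, ...])
                                  ~~~^^^^^^^^^
IndexError: index -1 is out of bounds for axis 0 with size 0
```

View pics/c3.png

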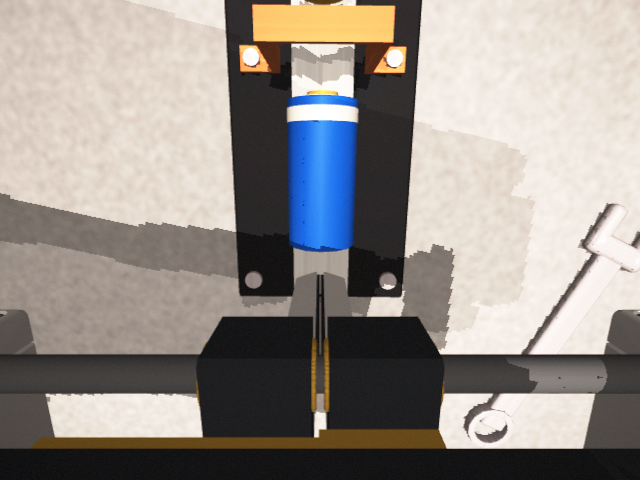

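View pics/s3.png

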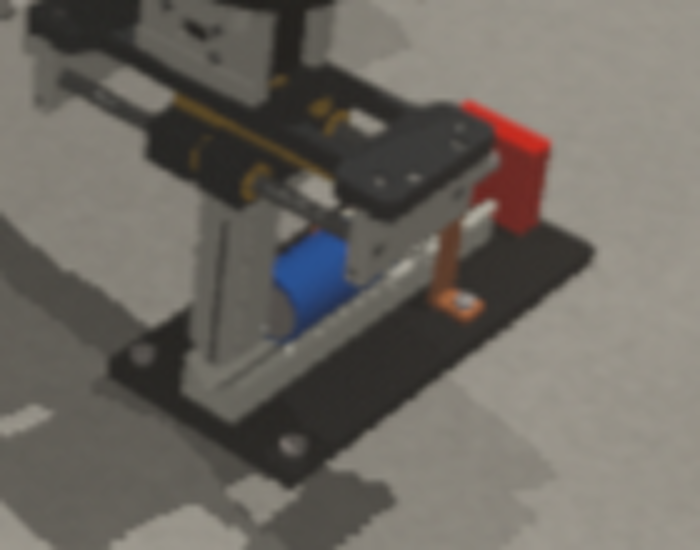

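The closed fingers stand behind the cell with clearance: its flat end is at (320,247) and the fingertips at (320,275). Starting the push.

Request:
jog_arm(deltas="8 0 -1 0 0;14 0 -1 0 0;16 0 -1 0 0;18 0 -1 0 0;20 0 -1 0 0;22 0 -1 0 0;24 0 -1 0 0;26 0 -1 0 0;28 0 -1 0 0;30 0 -1 0 0")

```text
clock: 20.75
eef_pos: [570.1, 82.5, 48.5]
eef_rot: [3.141, 0.0, 1.796]
wrist_force: [2.1, -2.3, 2.8]
finger_gap: 0.1
```

```bash
python3 w.py c4
```

```text
{'clock': np.float64(20.75), 'joints': array([ 0.08 ,  0.55 ,  1.596, -0.   ,  0.995, -0.145]), 'qd': array([ 0.029, -0.004,  0.005, -0.003, -0.002,  0.025]), 'eef_pos': array([570.112,  82.492,  48.499]), 'eef_rot': array([3.141, 0.   , 1.796]), 'wrist_force': array([ 2.132, -2.282,  2.835]), 'finger_gap': np.float64(0.144)}
```

View pics/c4.png

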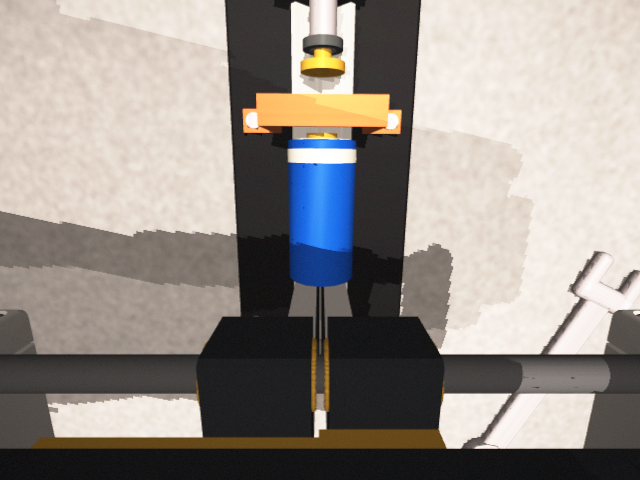

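The fingers are on the cell's rear, pushing at about 2.7 N as it slides. The button is at (322,136) and entering the strap, and the contact is at (322,68). Continuing.

Request:
jog_arm(deltas="2 0 0 0 0;4 0 0 0 0;6 0 0 0 0;8 0 0 0 0;10 0 0 0 0;12 0 0 0 0;14 0 0 0 0;16 0 0 0 0;18 0 0 0 0;20 0 0 0 0")

```text
clock: 22.05
eef_pos: [565.5, 102.0, 48.4]
eef_rot: [-3.142, -0.0, 1.796]
wrist_force: [2.3, -2.5, 1.3]
finger_gap: 0.4
```

```bash
python3 w.py c5
```

```text
{'clock': np.float64(22.05), 'joints': array([ 0.115,  0.547,  1.6  , -0.   ,  0.994, -0.11 ]), 'qd': array([ 0.028, -0.002,  0.004, -0.   , -0.001,  0.025]), 'eef_pos': array([565.516, 101.986,  48.442]), 'eef_rot': array([-3.142, -0.   ,  1.796]), 'wrist_force': array([ 2.291, -2.518,  1.28 ]), 'finger_gap': np.float64(0.386)}
```

View pics/c5.png

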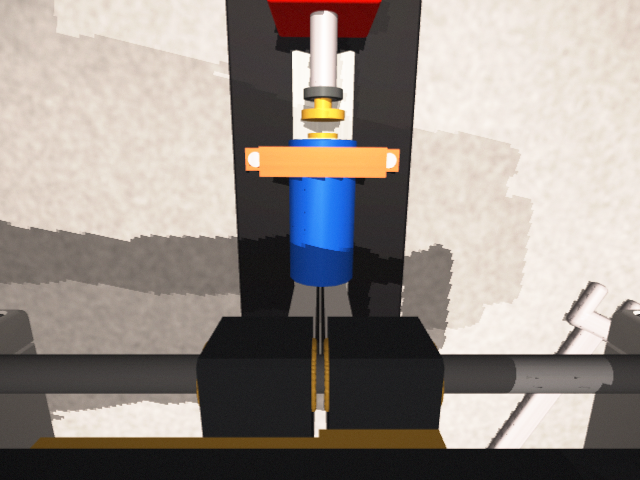

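The button has come out past the strap at (322,135), and the contact face is at about row 120. I put the gap at 5 to 9 mm, so I'll advance slowly.

Request:
jog_arm(deltas="0.5 0 0 0 0;1 0 0 0 0;1.5 0 0 0 0;2 0 0 0 0;2.5 0 0 0 0;3 0 0 0 0;3.5 0 0 0 0;4 0 0 0 0;4.4 0 0 0 0;4.8 0 0 0 0")

```text
clock: 23.35
eef_pos: [564.5, 106.5, 48.4]
eef_rot: [-3.141, -0.0, 1.796]
wrist_force: [0.9, -1.0, 0.2]
finger_gap: 0.3
```

```bash
python3 w.py c6; python3 - <<'E'
import cv2
p=cv2.imread("pics/c6.png")[60:200,250:400];cv2.imwrite("pics/c6z.png",cv2.resize(p,None,fx=4,fy=4,interpolation=cv2.INTER_CUBIC))
E
```

```text
{'clock': np.float64(23.35), 'joints': array([ 0.123,  0.547,  1.601,  0.   ,  0.994, -0.102]), 'qd': array([ 0.005, -0.   ,  0.   , -0.   ,  0.001,  0.007]), 'eef_pos': array([564.45 , 106.539,  48.398]), 'eef_rot': array([-3.141, -0.   ,  1.796]), 'wrist_force': array([ 0.922, -0.973,  0.155]), 'finger_gap': np.float64(0.33)}
```

View pics/c6z.png

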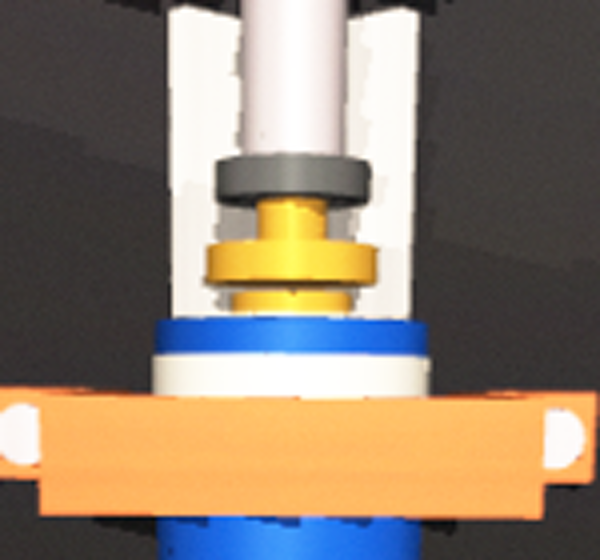

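The button and contact are now almost touching, with only a thin gap at zoomed (290,290). Going in 0.2 mm steps.

Request:
jog_arm(deltas="0.2 0 0 0 0;0.4 0 0 0 0;0.6 0 0 0 0;0.8 0 0 0 0;1 0 0 0 0;1.2 0 0 0 0;1.4 0 0 0 0;1.6 0 0 0 0;1.8 0 0 0 0;1.8 0 0 0 0")

```text
clock: 24.65
eef_pos: [564.1, 108.1, 48.5]
eef_rot: [3.142, 0.0, 1.796]
wrist_force: [1.7, -5.1, 0.6]
finger_gap: 0.8
```

Request:
jog_arm(deltas="0.1 0 0 0 0;0.2 0 0 0 0;0.3 0 0 0 0;0.4 0 0 0 0;0.5 0 0 0 0;0.6 0 0 0 0;0.6 0 0 0 0;0.6 0 0 0 0;0.6 0 0 0 0;0.6 0 0 0 0")

```text
clock: 25.9
eef_pos: [564.1, 108.4, 48.5]
eef_rot: [3.141, 0.001, 1.796]
wrist_force: [2.4, -7.2, 0.2]
finger_gap: 0.2
```

Request:
jog_arm(deltas="0.2 0 0 0 0;0.4 0 0 0 0;0.6 0 0 0 0;0.8 0 0 0 0;0.9 0 0 0 0;1 0 0 0 0;1 0 0 0 0;1 0 0 0 0;1 0 0 0 0;1 0 0 0 0")

```text
clock: 27.15
eef_pos: [564.1, 108.8, 48.6]
eef_rot: [3.141, 0.002, 1.796]
wrist_force: [2.8, -10.6, -0.2]
finger_gap: 0.5
```

```bash
python3 w.py c7
```

```text
{'clock': np.float64(27.15), 'joints': array([ 0.127,  0.547,  1.601, -0.002,  0.993, -0.096]), 'qd': array([ 0.001,  0.001, -0.001, -0.   , -0.   , -0.   ]), 'eef_pos': array([564.067, 108.82 ,  48.557]), 'eef_rot': array([3.141e+00, 2.000e-03, 1.796e+00]), 'wrist_force': array([  2.79 , -10.564,  -0.218]), 'finger_gap': np.float64(0.457)}
```

The push is 10.9 N. I'll add a touch and hold for over a second.

Request:
jog_arm(deltas="0.2 0 0 0 0;0.2 0 0 0 0;0.2 0 0 0 0;0.2 0 0 0 0;0.2 0 0 0 0;0.2 0 0 0 0;0.2 0 0 0 0;0.2 0 0 0 0;0.2 0 0 0 0;0.2 0 0 0 0")

```text
clock: 28.45
eef_pos: [564.1, 108.9, 48.6]
eef_rot: [3.141, 0.002, 1.796]
wrist_force: [3.0, -10.9, 0.1]
finger_gap: 0.5
```

Request:
jog_arm(deltas="0 0 0 0 0;0 0 0 0 0;0 0 0 0 0;0 0 0 0 0;0 0 0 0 0;0 0 0 0 0;0 0 0 0 0;0 0 0 0 0;0 0 0 0 0;0 0 0 0 0")

```text
clock: 29.7
eef_pos: [564.0, 108.9, 48.6]
eef_rot: [3.141, 0.002, 1.795]
wrist_force: [3.0, -12.3, 0.1]
finger_gap: 0.4
```

The push held steady at about 11.3 to 12.6 N for 2.5 s. Backing off slowly.

Request:
jog_arm(deltas="-0.4 0 0 0 0;-0.8 0 0 0 0;-1.2 0 0 0 0;-1.6 0 0 0 0;-2 0 0 0 0;-2.5 0 0 0 0;-3 0 0 0 0;-4 0 0 0 0;-6 0 0 0 0;-10 0 0 0 0")

```text
clock: 30.95
eef_pos: [565.9, 100.2, 48.5]
eef_rot: [3.142, -0.0, 1.796]
wrist_force: [-0.5, -0.8, -0.8]
finger_gap: 0.4
```

Request:
jog_arm(deltas="-10 0 0 0 0;-20 0 0 0 0;-30 0 -5 0 0;-40 0 -20 0 0;-50 0 -45 0 0;-50 0 -75 0 0;-50 0 -105 0 0;-50 0 -120 0 0;-50 0 -120 0 0;-50 0 -120 0 0")

```text
clock: 32.2
eef_pos: [576.7, 51.5, 167.4]
eef_rot: [-3.14, -0.0, 1.796]
wrist_force: [0.0, -0.8, -0.9]
finger_gap: 0.3
```

```bash
python3 w.py d1; python3 e.py d1; python3 - <<'E'
from h import *
p=cv2.imread("pics/d1.png"); cv2.imwrite("pics/d1z.png",cv2.resize(p[0:260,240:400],None,fx=2.3,fy=2.3,interpolation=cv2.INTER_CUBIC))
p,d=optics.camera("scene"); cv2.imwrite("pics/s4.png",p[:,:,::-1])
f=np.load("pics/d1.npz");p,d=f["p"],f["d"];c=optics.get_calibration("wrist");T=c["hand_eye"];C=(c["intrinsics"],T[:3,:3],T[:3,3]);zt=f["pos"][2]
H=hsv(p);S,V,h=H[...,1].astype(int),H[...,2],H[...,0]
b=(h>100)&(h<130)&(S>120);b[:,:290]=0;b[:,355:]=0;b[270:]=0
P=pts(C,d,b);P=P[abs(P[:,1])<22]
print("blue x",P[:,0].min(),P[:,0].max(),"top",zt-np.percentile(P[:,2],2))
for lo in range(int(P[:,0].min()),int(P[:,0].max()),10):
    j=(P[:,0]>=lo)&(P[:,0]<lo+10)
    if j.sum()>30: print(lo,"ztop",(zt-np.percentile(P[j,2],3)).round(1),"ymid",((P[j,1].min()+P[j,1].max())/2).round(1))
E
```

```text
{'clock': np.float64(32.2), 'joints': array([ 0.026,  0.41 ,  1.496, -0.   ,  1.236, -0.199]), 'qd': array([0.   , 0.01 , 0.003, 0.   , 0.001, 0.   ]), 'eef_pos': array([576.659,  51.482, 167.385]), 'eef_rot': array([-3.14 , -0.   ,  1.796]), 'wrist_force': array([ 0.022, -0.795, -0.895]), 'finger_gap': np.float64(0.295)}
camera in tool; tool z down; bench at tool z= 167.3852983238871
blue x 68.46504669978408 143.48006034016586 top 56.97513853981276
68 ztop 56.7 ymid 1.5
78 ztop 57.0 ymid 0.4
88 ztop 56.9 ymid 0.4
98 ztop 56.6 ymid 0.6
108 ztop 56.8 ymid 0.9
128 ztop 56.9 ymid 0.3Traceback (most recent call last):
  File "e.py", line 9, in <module>
    rep("stoptop",pts(C,d,m),56,3)
    ~~~^^^^^^^^^^^^^^^^^^^^^^^^^^^
  File "e.py", line 7, in rep
    P=P[abs((zt-P[:,2])-zw)<tol]; print(n,"x",np.percentile(P[:,0],[0,2,98,100]).round(1),"y",np.percentile(P[:,1],[0,100]).round(1),"mid",((P[:,1].min()+P[:,1].max())/2).round(2),"z",(zt-np.median(P[:,2])).round(1),len(P)); return P
                                              ~~~~~~~~~~~~~^^^^^^^^^^^^^^^^^^^^^
    return _quantile_unchecked(
        a, q, axis, out, overwrite_input, method, keepdims, weights)
    return _ureduce(a,
                    func=_quantile_ureduce_func,
    ...<5 lines>...
                    overwrite_input=overwrite_input,
                    method=method)
    r = func(a, **kwargs)
    result = _quantile(arr,
                       quantiles=q,
    ...<2 lines>...
                       out=out,
                       weights=wgt)
    slices_having_nans = np.isnan(arr[-1, ...])
                                  ~~~^^^^^^^^^
IndexError: index -1 is out of bounds for axis 0 with size 0
```

View pics/d1z.png

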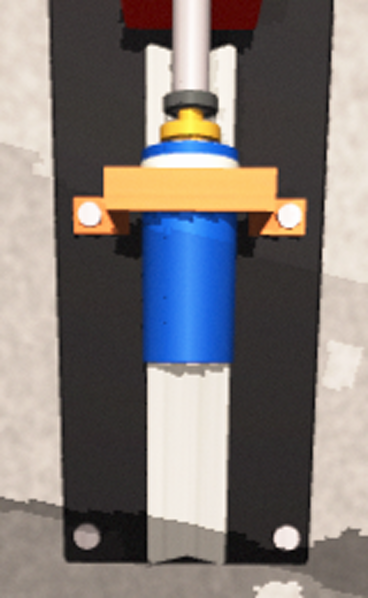

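View pics/s4.png

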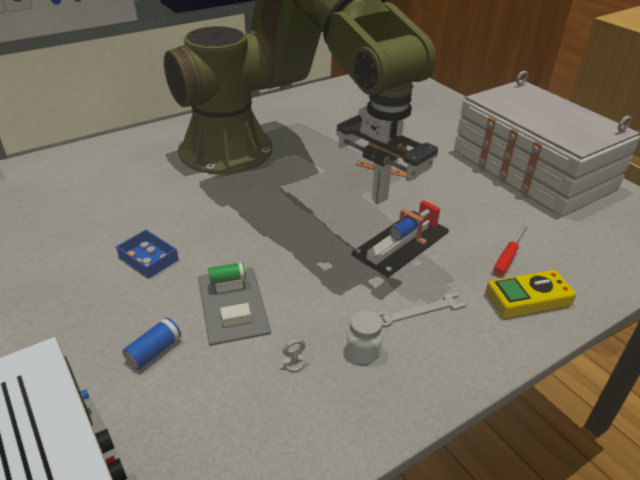

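The cell lies level under the strap, with its top at 57 mm all along. The contact sits at the button at zoomed (190,135), and everything else is in place. I'll look straight down at the contact to confirm it touches.

Request:
jog_arm(deltas="25 0 0 0 0;50 0 10 0 0;70 0 25 0 0;70 0 40 0 0;70 0 50 0 0;70 0 50 0 0;70 0 50 0 0;70 0 50 0 0;70 0 50 0 0;70 0 50 0 0")

```text
clock: 33.55
eef_pos: [561.5, 119.8, 118.7]
eef_rot: [3.141, 0.0, 1.796]
wrist_force: [-0.5, -0.9, -0.3]
finger_gap: 0.9
```

```bash
python3 w.py d2; python3 - <<'E'
from h import *
p=cv2.imread("pics/d2.png"); cv2.imwrite("pics/d2z.png",cv2.resize(p[110:260,240:400],None,fx=4,fy=4,interpolation=cv2.INTER_CUBIC))
f=np.load("pics/d2.npz");p,d=f["p"],f["d"];c=optics.get_calibration("wrist");T=c["hand_eye"];C=(c["intrinsics"],T[:3,:3],T[:3,3])
H=hsv(p);S,V,h=H[...,1].astype(int),H[...,2],H[...,0]
v=np.arange(640)
E
```

```text
{'clock': np.float64(33.55), 'joints': array([ 0.146,  0.452,  1.558, -0.   ,  1.131, -0.079]), 'qd': array([-0.   ,  0.001, -0.   , -0.   , -0.   , -0.   ]), 'eef_pos': array([561.54 , 119.776, 118.654]), 'eef_rot': array([3.141, 0.   , 1.796]), 'wrist_force': array([-0.478, -0.925, -0.315]), 'finger_gap': np.float64(0.929)}
```

View pics/d2z.png

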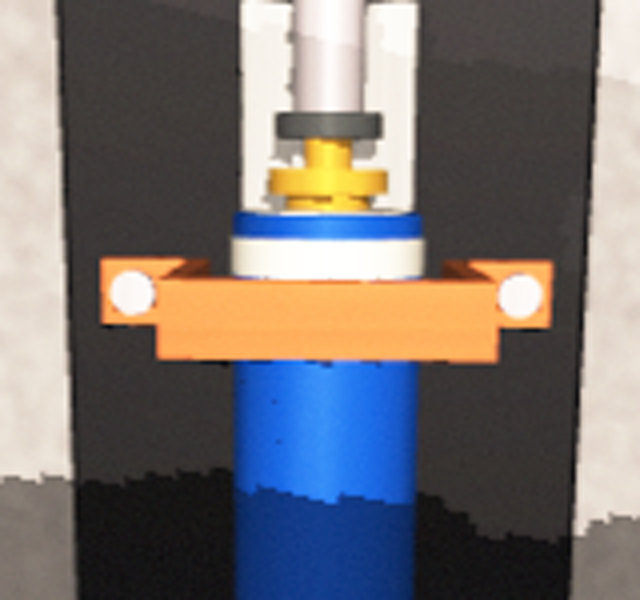

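The contact disc sits on the button. The gap from disc to cell shoulder is about 2.9 mm, which matches the 3 mm button height. The robot touches nothing, so I'm handing in.

```bash
python3 -c "
from cell import workorder; print(workorder.sign_off())"
```

```text
the job is handed in; nothing more can be done
None
```

I laid the smaller blue cell in the V groove in front of the strap, button towards the stop. With closed fingers behind it, I slid it under the strap until the button met the sprung contact. I then pressed it home for about 2.5 s, backed off slowly and handed the job in at about 34 s.

**What the last checks showed**
- **Push:** the wrist force read 10.9 to 12.6 N. Sliding took about 2.7 N of that, so the contact itself saw roughly 8 to 10 N, below the 15 N limit.
- **Seating:** after release the cell's top measured 57 mm along its whole length, which is the seated height.
- **Contact:** the gap from the contact to the cell's shoulder measured about 2.9 mm, matching the 3 mm button. I judged the touch from the picture; at about 1.5 pixels per mm it cannot rule out a gap of a few tenths of a mm.
- **Surroundings:** the green cell and the other loose items looked undisturbed in the last scene picture, and the gripper was clear of everything.

**What disagreed**
- **Camera offset:** the wrist camera read about 1 mm off sideways, which I allowed for.
- **Laying the cell down:** it touched one flank first, at about 8 N. I moved it about 1.4 mm sideways in two steps before it sat on both flanks.
- **Script error:** one measuring script failed on two later pictures because its search windows no longer fitted. I made the final check on the cell with another measurement, but did not re-measure the stop.

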